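# Reset the depth stop of a tart press

## Task

Reset the depth stop of the tart press: slacken the wide lock ring well, wind the stop screw (the bar knob above the ring) down until its foot bears lightly but surely on the rest pad below, then do the lock ring up hand-tight again so that the stop is locked there. Feel for the contact and force neither the screw nor the ring; leave the other things where they are.

Things in the scene. Friction and masses are not known exactly. Their poses are not given: they have to be found in the camera images.
- press: Grey tart press, fixed on the table, base 150 x 310 x 16 mm. Origin: on the table, under the vertical axis of the stop screw. Its +y runs along the arm (44 mm wide, top at 100 mm, pinned down) to the column (190 mm away, 116 mm high; a bent hand lever 240 mm away, 183 mm high). Under the screw stands a post with a rubber rest pad, worn: its height, 53 to 56.5 mm, is not measured.
- ring_grip (a point): Centre of the lock ring, half-way up, on the screw's axis, 122 mm above the table. A round knurled steel ring, 54 mm across, 20 mm high, short dark line on its top face; nothing beside it, the arm's top 12 mm below its underside. Grip it across at any yaw. Clockwise seen from above tightens, anticlockwise slackens; it turns in place and does not rise.
- lock_ring: The lock ring (origin on the axis at table height); its yaw falls as it is turned clockwise. Starts tight (15 to 27 N clamp), slack 0.4 rad anticlockwise; slacken it about 1.5 rad, or its clamp catches the sinking rod. Drag 0.45 N m. Seated, the clamp grows 70 N/rad and pushes the ring back anticlockwise with 0.008 N m per N, over the drag. It stays where left.
- clamp: Clamp sleeve hidden in the arm, drawn up by the lock ring (8 mm/rad) against a collar on the rod, by a spring. Hand-tight is 12 to 45 N on the collar (0.1 to 0.36 N m over the ring's drag); over 65 N is overtightened. As the rod sinks the collar comes nearer, so the ring then seats 0.5 to 1 rad short of where it was at the start: at its old angle it would be overtightened.
- screw_grip (a point): Middle of the stop screw's bar knob, half-way up, on the axis, 156 mm above the table. Dark steel bar 36 mm long (point's x axis), 13 mm wide (y axis), 26 mm high; its underside is 11 mm above the lock ring's top face. Pinch it across the 13 mm width.
- stop_screw: The stop screw's knob (origin on the axis at table height); its yaw falls as it is turned clockwise, which winds the rod down 5 mm per rad; the knob turns in place and does not sink. Held by the clamp while the ring is tight. Drag 0.4 N m. It stays where left.
- stop_rod: The rod, 10 mm thick, that the screw drives straight down; seen between the arm and the rest pad. Origin on the axis, at table height at the start.
- stop_foot: Steel foot, 22 mm across, on a stiff spring at the rod's lower end. Origin: centre of its underside, at the start 58.5 mm above the table. It meets the rest pad after 0.4 to 1.1 rad of the screw; then its force grows about 75 N/rad and pushes the knob back anticlockwise with 0.005 N m per N, over the drag. It bears well at 12 to 36 N (0.06 to 0.18 N m over the drag); over 60 N is forced.
- cutter: Bystander: steel pastry cutter ring, 38 mm across, 22 mm high, on the base of the press. Origin: centre of its underside.
- weight: Bystander: brass weight, 32 mm across, 14 mm high, on the base of the press. Origin: centre of its underside.
- tart_a: Bystander: baked tart shell, 76 mm across, 24 mm high, on the baking tray at the left. Origin: centre of its underside.
- tart_b: Bystander: a second such tart shell on the same tray. Origin: centre of its underside.
- spatula: Bystander: spatula, 280 mm long, lying on the table at the right. Origin: under its middle.

How it is judged:
On the way, in this order (a step that is already met when the one before it is completed fails the run):
1. the lock ring is slackened: its clamp no longer holds the rod (under 3 N) (contact force between clamp and stop_rod below 3 N), for 0.2 s.
2. with the ring still slack (under 3 N), the screw has been wound down until its foot bears on the rest pad (12 to 36 N) (contact force between stop_foot and press between 12 and 36 N and contact force between clamp and stop_rod below 3 N), for 0.2 s.
At the end, for the whole second after the job is handed in: the lock ring clamps the rod with 12 to 45 N, the foot bears on the rest pad with 12 to 36 N, ring and screw are at rest and released (contact force between clamp and stop_rod between 12 and 45 N and contact force between stop_foot and press between 12 and 36 N and angular speed of each of lock_ring, stop_screw below 0.1 rad/s); the robot touches nothing.
It fails at once if the foot is forced onto the rest pad with more than 60 N (contact force between stop_foot and press above 60 N).
It fails at once if the lock ring is overtightened: it clamps the rod with more than 65 N (contact force between clamp and stop_rod above 65 N).
It fails at once if another thing on the table or on the press is shifted by more than 30 mm (distance of any of cutter, weight, tart_a, tart_b, spatula from where it was at the start of the episode above 0.03 m).
It also fails if it takes over 62 s, if anything falls off the work surface, if the arm or the gripper's body presses on something with over 40 N, if the wrist force passes 120 N, or if a joint passes its speed limit or range.

## Robot

A 6-joint arm with a two-finger parallel gripper is mounted at the origin on the work surface. World frame = base frame: x ahead of the robot, y to its left, z up, the work surface at z = 0. Lengths are in m, angles in rad, forces in N, time in s.
With the tool pointing down it reaches from about 0.4 to 0.825 m from the base axis. Payload 7 kg.
Tool frame: the origin (TCP) lies between the finger pads; the fingertips stand 11 mm ahead of it and the grasp point (between the pads) lies 8 mm behind it (arm.tips_ahead is the distance from the TCP to the fingertips, in m); z points along the fingers, x is the direction in which the jaws open and shut, and the axes are right-handed (so a half turn about z gives the same grasp; the last joint's range is limited). The gripper opens to 88 mm and grips with 3 to 60 N. Pads are 19 mm wide; open, the fingers measure 130 mm over their backs; the gripper's body (78 mm by 193 mm) begins 47 mm behind the grasp point.
Start: joints at [-0.819, 0.359, 0.012, 0, -1.224, -0.288], TCP at [0.302, -0.604, 0.238] pointing down, gripper open.
Joint ranges: [-3.07, 3.07], [-1.43, 2.12], [-1.02, 1.25], [-3.03, 1.67], [-3.05, -0], [-3.03, 3.03]. Speed limits (rad/s): [2.39, 2.39, 3.01, 3.14, 3.14, 3.14].

## Interface

Orientations are given as [roll, pitch, yaw] about the fixed x, y, z axes, in that order (R = Rz(yaw) Ry(pitch) Rx(roll)).
In Python, from station import arm, optics, finder gives the robot as it stands. The module is installed in compiled form; this text tells all that it offers.
- The arm moves only by the tool apply_moves, never from a script. Its argument "increments" is one flat list of numbers, 6 for each row, row after row: the shift along the world's x, y, z in m, then the turn, a rotation vector about the world's x, y, z in rad. In form: [tx, ty, tz, rx, ry, rz, tx, ty, tz, rx, ry, rz, ...]. A call has 1 to 20 rows; each row shifts and turns the pose as measured when the row begins; what a row does not reach is not made up. A row lasts 1/12 s, in which the tool goes at most 41.7 mm and 7.16 degrees, less where a joint would pass 70% of its speed; a pose out of reach is approached as far as the arm can. A call with a gripper value outside its range is refused whole. "hand" is the closure, from 0 (fully open) to 1 (shut), set as the call begins (left out, the last holds). The fingers move at their own pace and stop on an object; "force" is the grip in N (left out, the last holds). Time passes only in rows, so rows that do not move let the fingers close. It gives the time, the measured TCP pose, the force and the opening at its end, in the units of the state.
- arm.get_state(): the state, without advancing time (a new reading comes with each control period).
- optics.grab_frame(name): name is "scene" or "top" or "wrist"; returns the picture (400x640x3 uint8, red, green, blue); there is no depth.
- optics.camera_model(name): a dict with "fx", "fy", "cx", "cy" (pixels), "dist_coeffs" ([k1, k2, p1, p2, k3] as OpenCV has them; the pictures are not rectified), "world_to_cam" (4x4, takes a point from world to camera coordinates); the wrist camera has in their place "T_tool_cam" (4x4, takes a point from camera to tool coordinates, whose origin is the TCP and whose axes are the tool frame's). Camera axes: x right, y up, looking along -z (the intrinsics and any distortion apply to the point x, -y, -z); pixel columns grow to the right and rows downward; lengths in m; the calibration is good to about 2 mm. A picture is of the moment at which its call begins: read the wrist's pose just before it. camera_model takes no time and is no camera call.
- arm.job_done(): hands the job in, once; it reports no verdict.
Trained networks look in the newest picture that a camera, given by its name, has taken for a name from the list of things; names that differ only in an ending like _2 or _b are one class to them, and where a whole thing is asked for, a point or a joint stands for the part that bears it (a point fixed in the world has none). Each returns a list of dicts, best first, with "conf" (0 to 1); they miss things now and then, are a little off and sometimes report something else, mostly with a low value. They report only what shows in the picture. A call takes as long as a camera call.
- finder.find_in(camera, name): "box" ([left, top, right, bottom] in pixels, round what is visible of it).
- finder.landmark_of(camera, name): "point" ([column, row] in pixels: a listed point, or the origin of a listed thing).
The state is a dict: "t": time; "q": joint angles; "qd": joint speeds; "joint_efforts": joint torques, N m; "eef_pos": TCP position; "ee_rot": TCP orientation; "force": force on the tool from outside, world axes, zero at the start; "moment": the same for the moment, N m; "width": finger opening in m.
Only numpy, scipy, OpenCV 4.12 (cv2) and the standard library are available. Lean on these libraries where they do the work, as an engineer would, in place of code of your own. Each camera call takes 0.05 s, during which the arm holds its last target. There are 200 camera calls.

## Working session

There is one attempt and no reset: what is moved stays moved. The work goes in short steps, Python scripts to look and compute and a tool call to move; the robot and the scene stay as the last step left them, time stands still between calls to the robot, and variables do not carry over. Pictures are saved under pics/ and viewed, about 8 in all and at most 12, crops included, and the job is handed in when it is done.

Besides the shell and the picture viewer there is one more tool, called by a JSON object that holds its "name" and its "arguments", one argument or row to a line. apply_moves: Moves the arm, as the interface text tells. Its arguments: {"type":"object","properties":{"increments":{"type":"array"},"hand":{"type":"number"},"force":{"type":"number"}},"required":["increments"]}

```bash
mkdir -p pics; cat > h.py <<'E'
import numpy as np, cv2
from station import arm, optics, finder
from scipy.spatial.transform import Rotation as R
from scipy.optimize import least_squares
def wcam(name, st=None):
    m=optics.camera_model(name)
    if 'world_to_cam' in m: W=np.array(m['world_to_cam'])
    else:
        st=st or arm.get_state(); T=np.eye(4); T[:3,:3]=rot(st); T[:3,3]=st['eef_pos']
        W=np.linalg.inv(T@np.array(m['T_tool_cam']))
    return m,W
def rot(st):
    r=np.array(st['ee_rot']); return r if r.shape==(3,3) else R.from_euler('xyz',r).as_matrix()
def proj(mw,P):
    m,W=mw; P=np.atleast_2d(P); c=P@W[:3,:3].T+W[:3,3]; c=c*[1,-1,-1]
    K=np.array([[m['fx'],0,m['cx']],[0,m['fy'],m['cy']],[0,0,1.]])
    return cv2.projectPoints(c.reshape(-1,1,3),np.zeros(3),np.zeros(3),K,np.array(m['dist_coeffs'],float))[0].reshape(-1,2)
def tri(obs,x0=(.5,0,.1)):
    r=least_squares(lambda P:np.concatenate([proj(mw,P)[0]-p for mw,p in obs]),x0)
    return r.x, np.sqrt(np.mean(r.fun**2))
def shot(name,fn=None):
    st=arm.get_state(); im=optics.grab_frame(name)
    if fn: cv2.imwrite('pics/'+fn,im[:,:,::-1])
    return im,wcam(name,st)
E
cat > a.py <<'E'
from h import *
print(arm.get_state())
ims=[];mw={}
for c in ('scene','top'):
    im,mw[c]=shot(c); ims.append(im)
cv2.imwrite('pics/a.png',cv2.resize(np.vstack(ims),None,fx=.75,fy=.75,interpolation=cv2.INTER_AREA)[:,:,::-1])
for n in ('ring_grip','screw_grip','press','stop_foot'):
    o=[]
    for c in ('scene','top'):
        d=finder.landmark_of(c,n)[:2]; print(n,c,[(np.round(e['point'],1),round(e['conf'],2)) for e in d])
        if d:o.append((mw[c],np.array(d[0]['point'])))
    if len(o)==2: print('  ->',tri(o))
E
python3 a.py
```

```text
{'t': 0.0, 'q': array([-8.18914208e-01,  3.59407457e-01,  1.10774283e-02, -3.62795649e-04,
       -1.22411876e+00, -2.88098316e-01]), 'qd': array([-0.00154023,  0.00012551,  0.00037481, -0.00087185, -0.00015093,
        0.00197989]), 'joint_efforts': array([ 7.45779507e-04, -5.82715845e+01,  2.93058068e+01,  6.99703261e+00,
        6.98031407e-03, -1.52005596e-04]), 'eef_pos': array([ 0.3017207 , -0.60328565,  0.23661518]), 'ee_rot': array([-3.14145009e+00, -1.68127163e-03,  2.03445646e+00]), 'force': array([-0.33046799, -0.06069537, -0.11783886]), 'moment': array([ 0.01371044,  0.00636529, -0.00523044]), 'width': 0.08752416507621762}
ring_grip scene [(array([305. , 235.5]), 0.7)]
ring_grip top [(array([355.5, 189.6]), 0.71), (array([357.4, 187.5]), 0.47)]
  -> (array([ 0.58853446, -0.08812115,  0.1141965 ]), np.float64(0.3566592297031092))
screw_grip scene [(array([303.4, 227.6]), 0.63)]
screw_grip top [(array([361.9, 185.9]), 0.53)]
  -> (array([ 0.5942966 , -0.10097633,  0.16847855]), np.float64(0.5269414981386393))
press scene [(array([306., 261.]), 0.85)]
press top [(array([354.1, 190.7]), 0.64)]
  -> (array([ 0.59364138, -0.0943917 ,  0.00703629]), np.float64(0.24435761069363018))
stop_foot scene []
stop_foot top [(array([444.6, 221.6]), 0.64)]
```

View pics/a.png

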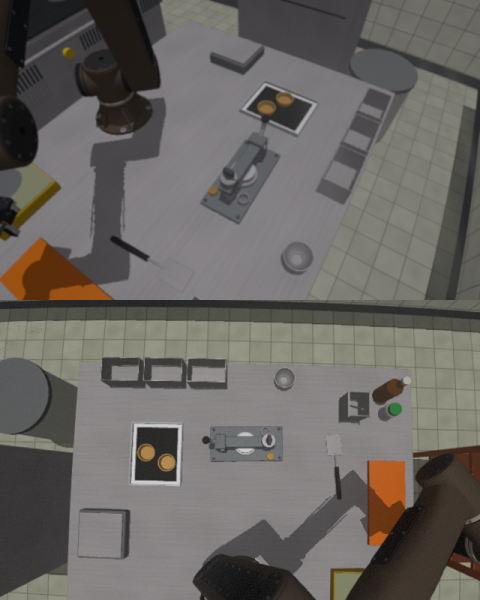

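{"name": "apply_moves", "arguments": {
  "increments": [0.01,0.02,0.02,0,0,0,0.018,0.032,0.012,0,0,0,0.018,0.032,0.012,0,0,0,0.018,0.032,0.012,0,0,0,0.018,0.032,0.012,0,0,0,0.018,0.032,0.012,0,0,0,0.018,0.032,0.01,0,0,0,0.018,0.032,0,0,0,0,0.018,0.032,0,0,0,0,0.018,0.032,0,0,0,0,0.018,0.032,0,0,0,0,0.018,0.032,0,0,0,0,0.018,0.032,0,0,0,0,0.018,0.032,0,0,0,0,0.018,0.032,0,0,0,0,0.0,0,0,0,0,0]
}}

```text
t: 1.83
eef_pos: [0.5693, -0.1129, 0.3323]
ee_rot: [3.134, -0.0, 2.028]
force: [-0.2, -0.4, 0.5]
width: 0.0878
```

```bash
cat > b.py <<'E'
from h import *
import sys
s=arm.get_state(); print(s['t'],s['eef_pos'],s['ee_rot'],s['q'],s['force'],s['moment'])
im,mw=shot('wrist',sys.argv[1])
o={}
for n in ('ring_grip','screw_grip'):
    d=finder.landmark_of('wrist',n)[:2]; print(n,[(np.round(e['point'],1),round(e['conf'],2)) for e in d])
m,W=mw; print('cam pos',np.linalg.inv(W)[:3,3])
E
python3 b.py w1.png
```

```text
1.8333 [ 0.56930719 -0.11289199  0.3323316 ] [ 3.13439648e+00 -2.22326459e-04  2.02786650e+00] [ 0.13939146  0.15293769 -0.05023158 -0.00251419 -1.36086103 -1.25260278] [-0.17509672 -0.41977821  0.47190764] [-0.13117232  0.00250373  0.01725905]
ring_grip [(array([323.9, 203.5]), 0.8)]
screw_grip [(array([325.7, 211.2]), 0.82)]
cam pos [ 0.49879687 -0.14779523  0.47889796]
```

View pics/w1.png

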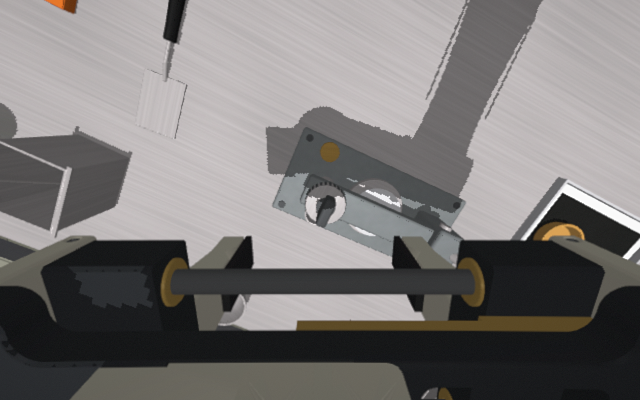

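```bash
cat > c.py <<'E'
from h import *
mw=wcam('wrist');S=wcam('scene');T=wcam('top')
for n,p,s,t,z in (('ring',[323.9,203.5],[305,235.5],[355.5,189.6],.122),('screw',[325.7,211.2],[303.4,227.6],[361.9,185.9],.156)):
    print(n,tri([(mw,p),(S,s),(T,t)]))
    for nm,M,q in (('w',mw,p),('s',S,s),('t',T,t)):
        r=least_squares(lambda P:proj(M,[P[0],P[1],z])[0]-q,[.59,-.09]).x; print('  at z',nm,r)
print('base corners yaw:')
def at(p,z): return least_squares(lambda P:proj(mw,[P[0],P[1],z])[0]-p,[.59,-.09]).x
c=[at(p,.016) for p in ([309,137],[282,204],[460,205])]; print(c)
a,b=at([331,197],.169),at([320,224],.169); print('knob',a,b,np.arctan2(*(b-a)[::-1]))
E
python3 c.py
```

```text
ring (array([ 0.5925625 , -0.09851208,  0.12447061]), np.float64(2.2700485445918517))
  at z w [ 0.59402197 -0.1020482 ]
  at z s [ 0.5922157  -0.09147595]
  at z t [ 0.58643463 -0.08849585]
screw (array([ 0.59161517, -0.10083913,  0.16292299]), np.float64(0.8974700680442795))
  at z w [ 0.59270545 -0.10038975]
  at z s [ 0.59051508 -0.09340779]
  at z t [ 0.59388227 -0.10367607]
base corners yaw:
[array([ 0.53159411, -0.15919818]), array([ 0.6560503 , -0.15306472]), array([0.52086215, 0.12804637])]
knob [ 0.57043487 -0.10461279] [ 0.60642217 -0.10143893] 0.08796637635726495
```

{"name": "apply_moves", "arguments": {
  "increments": [0.008,0.004,-0.03,-0.003,0.006,0,0.008,0.004,-0.03,0,0,0,0.007,0.004,-0.02,0,0,0,0,0,0,0,0,0,0,0,0,0,0,0]
}}

```text
t: 2.4
eef_pos: [0.5888, -0.1107, 0.2539]
ee_rot: [3.137, 0.004, 2.02]
force: [0.3, -0.4, 0.3]
width: 0.0873
```

```bash
python3 b.py w2.png; python3 - <<'E'
import cv2
im=cv2.imread('pics/w2.png'); cv2.imwrite('pics/w2c.png',cv2.resize(im[100:300,180:460],None,fx=2.8,fy=2.8))
E
```

```text
2.4 [ 0.58875925 -0.11070979  0.25394912] [3.1371113 0.0038455 2.0198599] [ 0.14152061  0.22109901 -0.14328575  0.00247583 -1.2009774  -1.26413335] [ 0.28497405 -0.41029138  0.31486369] [ 0.03129    -0.00093919 -0.04618349]
ring_grip [(array([337. , 206.9]), 0.91)]
screw_grip [(array([333.7, 217.6]), 0.79)]
cam pos [ 0.51807275 -0.14433638  0.40072745]
```

View pics/w2c.png

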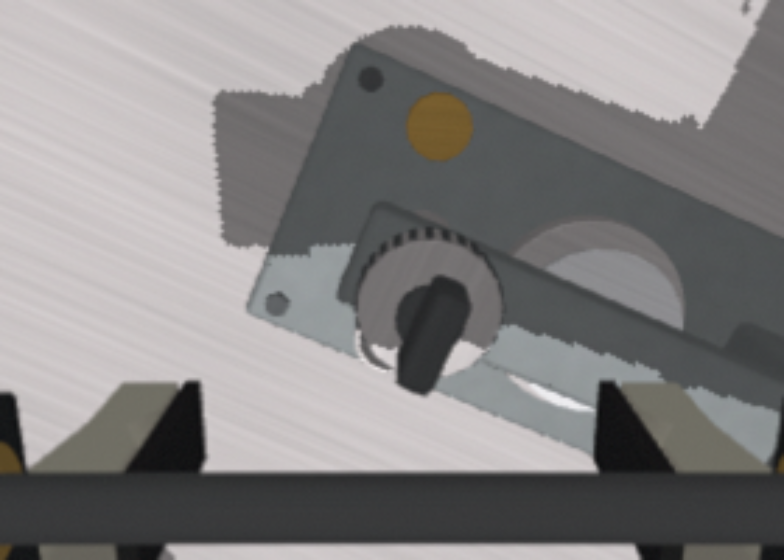

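```bash
cat > d.py <<'E'
from h import *
S=wcam('scene');T=wcam('top');B=wcam('wrist')
A=wcam('wrist',{'eef_pos':[0.56930719,-0.11289199,0.3323316],'ee_rot':[3.13439648,-2.22326459e-04,2.02786650]})
for n,a,b,s,t,z in (('ring',[323.9,203.5],[337,206.9],[305,235.5],[355.5,189.6],.122),('screw',[325.7,211.2],[333.7,217.6],[303.4,227.6],[361.9,185.9],.156)):
    print(n,tri([(A,a),(B,b)]),tri([(A,a),(B,b),(S,s),(T,t)]))
    print(' at z',least_squares(lambda P:proj(B,[P[0],P[1],z])[0]-b,[.59,-.09]).x)
def at(p,z): return least_squares(lambda P:proj(B,[P[0],P[1],z])[0]-p,[.59,-.09]).x
print('ringtop',at([333.6,211.4],.132))
# overlay model
im=cv2.imread('pics/w2.png')
c=np.array([.593,-.101]); yaw=.05
th=np.linspace(0,2*np.pi,60)
for z in (.132,.112):
    p=np.c_[c[0]+.027*np.cos(th),c[1]+.027*np.sin(th),0*th+z]
    cv2.polylines(im,[np.int32(np.round(proj(B,p)*16))],True,(0,255,0),1,cv2.LINE_AA,4)
for yw,col in((.088,(0,0,255)),):
  for z in (.169,.143):
    u=np.array([np.cos(yw),np.sin(yw)]);v=np.array([-u[1],u[0]])
    p=np.array([[*(c+i*.018*u+j*.0065*v),z] for i,j in((1,1),(1,-1),(-1,-1),(-1,1))])
    cv2.polylines(im,[np.int32(np.round(proj(B,p)*16))],True,col,1,cv2.LINE_AA,4)
cv2.imwrite('pics/ov.png',cv2.resize(im[160:260,270:400],None,fx=6,fy=6,interpolation=cv2.INTER_CUBIC))
E
python3 d.py
```

```text
ring (array([ 0.56281047, -0.11387274,  0.23819762]), np.float64(1.133858194727948)) (array([ 0.59295231, -0.09430055,  0.12501375]), np.float64(1.734493497075837))
 at z [ 0.59298138 -0.09236764]
screw (array([ 0.60016096, -0.09334959,  0.13863128]), np.float64(0.014714806995138588)) (array([ 0.59247429, -0.09822884,  0.16427918]), np.float64(0.6669451999143106))
 at z [ 0.594779   -0.09669727]
ringtop [ 0.59619704 -0.09518985]
```

View pics/ov.png

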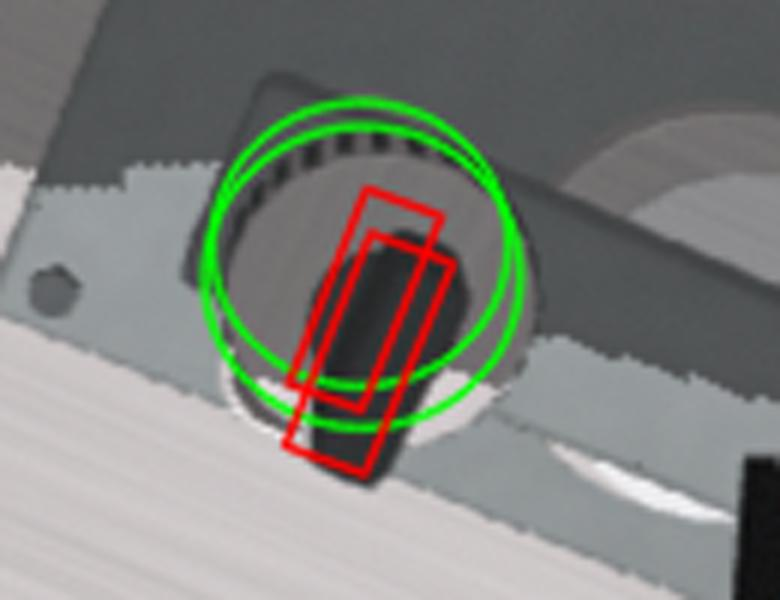

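```bash
sed -i "s/c=np.array(\[.593,-.101\])/c=np.array([.596,-.0955])/; s/((.088,(0,0,255)),)/((.088,(0,0,255)),(.02,(255,128,0)))/" d.py; python3 d.py >/dev/null
```

```text
(no output)
```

View pics/ov.png

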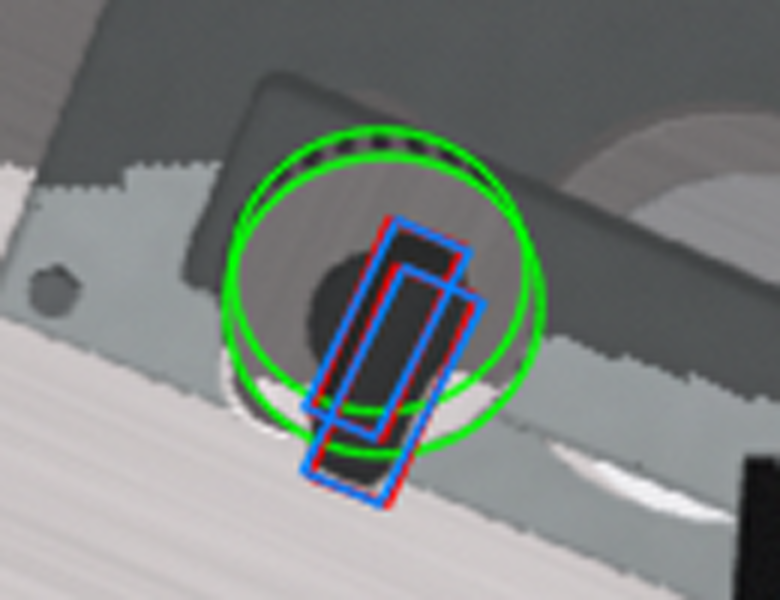

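{"name": "apply_moves", "arguments": {
  "increments": [0.004,0.008,-0.01,0.002,-0.003,0,0.003,0.006,-0.03,0.002,-0.003,0,0,0,-0.03,0,0,0,0,0,-0.03,0,0,0,0,0,-0.025,0,0,0,0,0,-0.005,0,0,0,0,0,0,0,0,0]
}}

```text
t: 3.13
eef_pos: [0.6011, -0.0949, 0.1298]
ee_rot: [3.107, 0.011, 2.018]
force: [0.6, -0.2, 1.3]
width: 0.0876
```

```bash
cat > e.py <<'E'
from h import *
import sys
a=[float(v) for v in sys.argv[1:]]
s=arm.get_state(); print('t',round(s['t'],2),'pos',np.round(s['eef_pos'],4),'rpy',np.round(s['ee_rot'],4),'F',np.round(s['force'],1),'M',np.round(s['moment'],3),'w',round(s['width'],4),'q6',round(s['q'][5],3))
yaw=a[3] if len(a)>3 else s['ee_rot'][2]
D=(R.from_euler('xyz',[np.pi,0,yaw])*R.from_matrix(rot(s)).inv()).as_rotvec()
print('d',np.round(np.array(a[:3])-s['eef_pos'],4),np.round(D,4))
E
python3 e.py .595 -.097 .119
```

```text
t 3.13 pos [ 0.6011 -0.0949  0.1298] rpy [3.1072 0.0108 2.0182] F [ 0.6 -0.2  1.3] M [0.008 0.136 0.02 ] w 0.0876 q6 -1.288
d [-0.0061 -0.0021 -0.0108] [-0.0052  0.0356 -0.0002]
```

{"name": "apply_moves", "arguments": {
  "increments": [-0.006,-0.002,-0.005,-0.005,0.036,0,0,0,0,0,0,0]
}}

```text
t: 3.3
eef_pos: [0.596, -0.0966, 0.127]
ee_rot: [3.141, 0.001, 2.019]
force: [1.0, 0.2, 0.2]
width: 0.0876
```

```bash
python3 e.py .595 -.097 .119
```

```text
t 3.3 pos [ 0.596  -0.0966  0.127 ] rpy [3.1408e+00 5.0000e-04 2.0189e+00] F [1.  0.2 0.2] M [ 0.078 -0.016  0.011] w 0.0876 q6 -1.286
d [-0.001  -0.0004 -0.008 ] [ 0.0001  0.0009 -0.    ]
```

{"name": "apply_moves", "arguments": {
  "increments": [-0.001,0,-0.006,0,0,0,0,0,-0.002,0,0,0]
}}

```text
t: 3.47
eef_pos: [0.5976, -0.0963, 0.122]
ee_rot: [3.134, 0.003, 2.019]
force: [-0.1, -0.5, -0.5]
width: 0.0875
```

{"name": "apply_moves", "arguments": {
  "increments": [0,0,0,0,0,0,0,0,0,0,0,0,0,0,0,0,0,0,0,0,0,0,0,0,0,0,0,0,0,0,0,0,0,0,0,0],
  "hand": 1,
  "force": 25
}}

```text
t: 3.97
eef_pos: [0.5986, -0.0948, 0.125]
ee_rot: [3.128, 0.003, 2.019]
force: [-7.9, 19.6, 8.4]
width: 0.0537
```

```bash
python3 e.py .595 -.097 .119
```

```text
t 3.97 pos [ 0.5986 -0.0948  0.125 ] rpy [3.1278 0.0032 2.0187] F [-7.9 19.6  8.4] M [6.738 2.605 0.027] w 0.0537 q6 -1.287
d [-0.0036 -0.0022 -0.006 ] [-0.0031  0.0138 -0.    ]
```

{"name": "apply_moves", "arguments": {
  "increments": [-0.001,0.002,0,-0.003,0.014,0,-0.001,0.001,-0.004,0,0,0,0,0,-0.002,0,0,0],
  "hand": 0.2
}}

```text
t: 4.22
eef_pos: [0.5973, -0.092, 0.1193]
ee_rot: [3.141, 0.001, 2.019]
force: [-0.9, 0.1, -0.1]
width: 0.0675
```

```bash
python3 e.py .597 -.092 .119
```

```text
t 4.22 pos [ 0.5973 -0.092   0.1193] rpy [3.1407e+00 1.0000e-03 2.0190e+00] F [-0.9  0.1 -0.1] M [ 0.048  0.066 -0.028] w 0.0675 q6 -1.294
d [-0.0003  0.     -0.0003] [ 0.0005  0.0012 -0.    ]
```

{"name": "apply_moves", "arguments": {
  "increments": [0,0,0,0,0,0,0,0,0,0,0,0,0,0,0,0,0,0,0,0,0,0,0,0],
  "hand": 1,
  "force": 40
}}

```text
t: 4.55
eef_pos: [0.598, -0.0947, 0.1184]
ee_rot: [-3.141, 0.005, 2.02]
force: [1.4, 0.6, 0.4]
width: 0.0532
```

```bash
python3 e.py .597 -.092 .119
```

```text
t 4.55 pos [ 0.598  -0.0947  0.1184] rpy [-3.1413  0.0045  2.0195] F [1.4 0.6 0.4] M [ 0.444 -0.086  0.066] w 0.0532 q6 -1.294
d [-0.001   0.0027  0.0006] [0.0042 0.0017 0.    ]
```

{"name": "apply_moves", "arguments": {
  "increments": [0,0,0,0,0,0.1,0,0,0,0,0,0.1,0,0,0,0,0,0.1,0,0,0,0,0,0.1,0,0,0,0,0,0.1,0,0,0,0,0,0.1]
}}

```text
t: 5.05
eef_pos: [0.5964, -0.093, 0.1184]
ee_rot: [3.139, -0.0, 2.636]
force: [-1.3, 1.4, 1.4]
width: 0.0531
```

```bash
python3 e.py .597 -.0947 .119
```

```text
t 5.05 pos [ 0.5964 -0.093   0.1184] rpy [ 3.1395e+00 -2.0000e-04  2.6356e+00] F [-1.3  1.4  1.4] M [ 0.539  0.439 -0.431] w 0.0531 q6 -0.672
d [ 0.0006 -0.0017  0.0006] [-0.0019  0.0008  0.    ]
```

{"name": "apply_moves", "arguments": {
  "increments": [0,0,0,0,0,0.1,0,0,0,0,0,0.1,0,0,0,0,0,0.1,0,0,0,0,0,0.1,0,0,0,0,0,0.1,0,0,0,0,0,0.1,0,0,0,0,0,0.1,0,0,0,0,0,0.1,0,0,0,0,0,0.1,0,0,0,0,0,0]
}}

```text
t: 5.88
eef_pos: [0.5928, -0.0928, 0.1184]
ee_rot: [3.135, -0.003, -2.707]
force: [-0.6, 0.5, -2.6]
width: 0.0534
```

```bash
python3 e.py .597 -.0947 .119
```

```text
t 5.88 pos [ 0.5928 -0.0928  0.1184] rpy [ 3.1354e+00 -2.6000e-03 -2.7070e+00] F [-0.6  0.5 -2.6] M [ 0.318 -0.497  0.471] w 0.0534 q6 0.272
d [ 0.0042 -0.0019  0.0006] [-0.0046 -0.005   0.    ]
```

{"name": "apply_moves", "arguments": {
  "increments": [0,0,0,0,0,0,0.001,-0.002,0,0,0,0,0.001,-0.002,0.006,-0.005,-0.005,0,0,0,0.03,0,0,0.12,0,0,0.03,0,0,0.12,0,0,0,0,0,0.12,0,0,0,0,0,0.12,0,0,0,0,0,0.12,0,0,0,0,0,0.12,0,0,0,0,0,0.12,0,0,0,0,0,0.12,0,0,0,0,0,0.12,0,0,0,0,0,0.12,0,0,0,0,0,0],
  "hand": 0
}}

```text
t: 7.05
eef_pos: [0.5964, -0.0997, 0.1943]
ee_rot: [-3.129, -0.005, -1.479]
force: [-1.3, 0.2, -0.0]
width: 0.0876
```

```bash
python3 e.py .5945 -.0965 .150 -1.483; python3 b.py w3.png; cat > f.py <<'E'
from h import *
import sys
B=wcam('wrist'); im=cv2.imread(sys.argv[1]); c=np.array([.5945,-.0965])
im=cv2.resize(im,None,fx=1,fy=1)
p=proj(B,[*c,.156])[0]; print(p)
th=np.linspace(0,2*np.pi,60)
P=np.c_[c[0]+.027*np.cos(th),c[1]+.027*np.sin(th),0*th+.132]
cv2.polylines(im,[np.int32(np.round(proj(B,P)*16))],True,(0,255,0),1,cv2.LINE_AA,4)
for yw,col in((.0,(255,128,0)),(.1,(0,0,255))):
    u=np.array([np.cos(yw),np.sin(yw)]);v=np.array([-u[1],u[0]])
    P=np.array([[*(c+i*.018*u+j*.0065*v),.169] for i,j in((1,1),(1,-1),(-1,-1),(-1,1))])
    cv2.polylines(im,[np.int32(np.round(proj(B,P)*16))],True,col,1,cv2.LINE_AA,4)
x,y=int(p[0]),int(p[1]); cr=im[max(0,y-70):y+70,x-90:x+90]
cv2.imwrite('pics/ov2.png',cv2.resize(cr,None,fx=4.2,fy=4.2,interpolation=cv2.INTER_CUBIC))
E
python3 f.py pics/w3.png
```

```text
t 7.05 pos [ 0.5964 -0.0997  0.1943] rpy [-3.1292 -0.0055 -1.479 ] F [-1.3  0.2 -0. ] M [-0.07   0.151  0.007] w 0.0876 q6 1.498
d [-0.0019  0.0032 -0.0443] [ 0.0044  0.0128 -0.004 ]
7.05 [ 0.59639497 -0.09967936  0.19434902] [-3.12924281 -0.00548743 -1.47898448] [ 0.16121454  0.26738994 -0.22433381  0.00722774 -1.0671438   1.49797696] [-1.25813263  0.16434903 -0.04914188] [-0.07013913  0.15095131  0.00665369]
ring_grip [(array([319.1, 190.1]), 0.71), (array([318.7, 221.5]), 0.69)]
screw_grip [(array([317., 238.]), 0.71)]
cam pos [ 0.67177847 -0.09210021  0.34242195]
[317.2807933  235.74820045]
```

View pics/ov2.png

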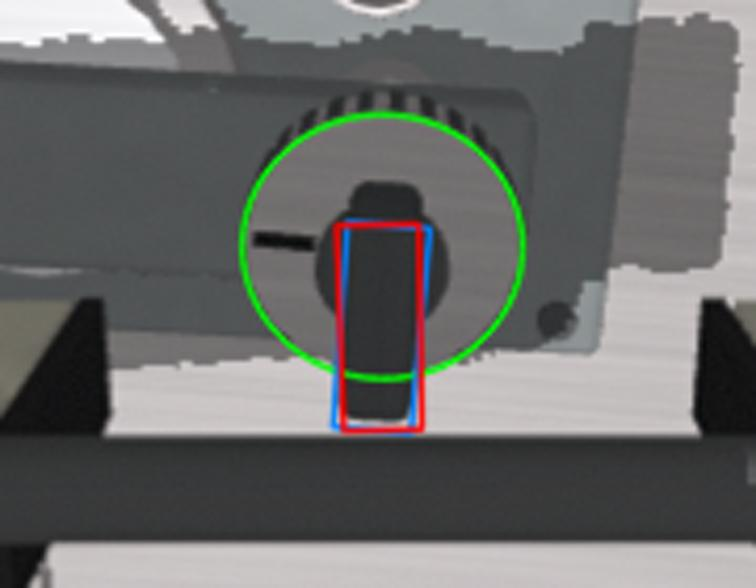

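{"name": "apply_moves", "arguments": {
  "increments": [-0.002,0.003,-0.02,0.004,0.013,-0.037,0,0,-0.02,0,0,0,0,0,-0.004,0,0,0,0,0,0,0,0,0],
  "hand": 0.5
}}

```text
t: 7.53
eef_pos: [0.5953, -0.0967, 0.1508]
ee_rot: [-3.139, -0.001, -1.542]
force: [-0.1, -0.0, -0.3]
width: 0.0666
```

```bash
python3 e.py .5945 -.0965 .150 -1.516
```

```text
t 7.53 pos [ 0.5953 -0.0967  0.1508] rpy [-3.1392e+00 -9.0000e-04 -1.5422e+00] F [-0.1 -0.  -0.3] M [-0.051  0.131  0.04 ] w 0.0666 q6 1.435
d [-0.0008  0.0002 -0.0008] [0.0008 0.0024 0.0262]
```

{"name": "apply_moves", "arguments": {
  "increments": [-0.001,0,-0.001,0.001,0.002,0.025,0,0,0,0,0,0,0,0,0,0,0,0,0,0,0,0,0,0,0,0,0,0,0,0,0,0,0,0,0,0,0,0,0,0,0,0,0,0,0,0,0,0],
  "hand": 1,
  "force": 30
}}

```text
t: 8.2
eef_pos: [0.5965, -0.0967, 0.1547]
ee_rot: [-3.135, -0.0, -1.518]
force: [-1.4, 10.6, -0.4]
width: 0.0133
```

```bash
python3 e.py .5945 -.0965 .150 -1.516
```

```text
t 8.2 pos [ 0.5965 -0.0967  0.1547] rpy [-3.1352e+00 -1.0000e-04 -1.5179e+00] F [-1.4 10.6 -0.4] M [ 3.945  0.594 -0.095] w 0.0133 q6 1.46
d [-0.002   0.0002 -0.0047] [-0.0002  0.0063  0.0019]
```

{"name": "apply_moves", "arguments": {
  "increments": [0,0.001,-0.002,0,0.003,-0.06,0,0,0,0,0,-0.06,0,0,0,0,0,-0.06,0,0,0,0,0,-0.06,0,0,0,0,0,-0.06]
}}

```text
t: 8.62
eef_pos: [0.5965, -0.097, 0.1547]
ee_rot: [-3.137, -0.003, -1.825]
force: [-0.4, -0.3, -0.1]
width: 0.0128
```

```bash
python3 e.py .5945 -.0965 .150
```

```text
t 8.62 pos [ 0.5965 -0.097   0.1547] rpy [-3.1370e+00 -2.6000e-03 -1.8255e+00] F [-0.4 -0.3 -0.1] M [-0.102  0.147  0.432] w 0.0128 q6 1.149
d [-0.002   0.0005 -0.0047] [ 0.0037  0.0038 -0.    ]
```

{"name": "apply_moves", "arguments": {
  "increments": [0,0,0,0,0,-0.05,0,0,0,0,0,-0.05]
}}

```text
t: 8.78
eef_pos: [0.5964, -0.0972, 0.1547]
ee_rot: [-3.137, -0.003, -1.93]
force: [0.4, -0.7, 0.6]
width: 0.0128
```

```bash
python3 e.py .5945 -.0965 .150
```

```text
t 8.78 pos [ 0.5964 -0.0972  0.1547] rpy [-3.1370e+00 -3.1000e-03 -1.9302e+00] F [ 0.4 -0.7  0.6] M [-0.081  0.054  0.445] w 0.0128 q6 1.044
d [-0.0019  0.0007 -0.0047] [ 0.0045  0.0032 -0.    ]
```

{"name": "apply_moves", "arguments": {
  "increments": [0,0,0,0,0,-0.05,0,0,0,0,0,-0.05]
}}

```text
t: 8.95
eef_pos: [0.5964, -0.0974, 0.1547]
ee_rot: [-3.137, -0.004, -2.034]
force: [0.2, -0.0, 0.0]
width: 0.013
```

```bash
python3 e.py .5945 -.0965 .150
```

```text
t 8.95 pos [ 0.5964 -0.0974  0.1547] rpy [-3.1369 -0.0035 -2.0343] F [ 0.2 -0.   0. ] M [-0.104  0.128  0.385] w 0.013 q6 0.939
d [-0.0019  0.0009 -0.0047] [ 0.0053  0.0026 -0.    ]
```

{"name": "apply_moves", "arguments": {
  "increments": [0,0,0,0,0,-0.05,0,0,0,0,0,-0.05]
}}

```text
t: 9.12
eef_pos: [0.5962, -0.0976, 0.1547]
ee_rot: [-3.137, -0.004, -2.138]
force: [-0.6, -1.5, 0.4]
width: 0.013
```

```bash
python3 e.py .5945 -.0965 .150
```

```text
t 9.12 pos [ 0.5962 -0.0976  0.1547] rpy [-3.1368 -0.004  -2.1383] F [-0.6 -1.5  0.4] M [0.006 0.17  0.398] w 0.013 q6 0.835
d [-0.0017  0.0011 -0.0047] [ 0.006   0.0019 -0.    ]
```

{"name": "apply_moves", "arguments": {
  "increments": [0,0,0,0,0,-0.05,0,0,0,0,0,-0.05]
}}

```text
t: 9.28
eef_pos: [0.5961, -0.0978, 0.1547]
ee_rot: [-3.137, -0.004, -2.242]
force: [-0.5, -0.1, 0.2]
width: 0.0129
```

```bash
python3 e.py .5945 -.0965 .150
```

```text
t 9.28 pos [ 0.5961 -0.0978  0.1547] rpy [-3.1366 -0.0043 -2.2423] F [-0.5 -0.1  0.2] M [0.038 0.134 0.375] w 0.0129 q6 0.73
d [-0.0016  0.0013 -0.0047] [ 0.0065  0.0012 -0.    ]
```

{"name": "apply_moves", "arguments": {
  "increments": [0,0,0,0,0,-0.05,0,0,0,0,0,-0.05]
}}

```text
t: 9.45
eef_pos: [0.596, -0.0979, 0.1547]
ee_rot: [-3.136, -0.005, -2.346]
force: [-0.9, 0.5, 0.0]
width: 0.0125
```

```bash
python3 e.py .5945 -.0965 .150
```

```text
t 9.45 pos [ 0.596  -0.0979  0.1547] rpy [-3.1365 -0.0047 -2.3464] F [-0.9  0.5  0. ] M [0.043 0.159 0.382] w 0.0125 q6 0.626
d [-0.0015  0.0014 -0.0047] [ 0.0069  0.0004 -0.    ]
```

{"name": "apply_moves", "arguments": {
  "increments": [0,0,0,0,0,-0.05]
}}

```text
t: 9.53
eef_pos: [0.5959, -0.098, 0.1547]
ee_rot: [-3.136, -0.005, -2.399]
force: [-1.3, -0.1, 0.3]
width: 0.0128
```

```bash
python3 e.py .5945 -.0965 .150
```

```text
t 9.53 pos [ 0.5959 -0.098   0.1547] rpy [-3.1364 -0.0049 -2.3985] F [-1.3 -0.1  0.3] M [-0.001  0.176  0.463] w 0.0128 q6 0.574
d [-0.0014  0.0015 -0.0047] [ 0.0071 -0.0001 -0.    ]
```

{"name": "apply_moves", "arguments": {
  "increments": [0,0,0,0,0,-0.05]
}}

```text
t: 9.62
eef_pos: [0.5958, -0.0981, 0.1547]
ee_rot: [-3.136, -0.005, -2.45]
force: [-0.9, -1.0, 0.4]
width: 0.0128
```

```bash
python3 e.py .5945 -.0965 .150
```

```text
t 9.62 pos [ 0.5958 -0.0981  0.1547] rpy [-3.1364 -0.005  -2.4505] F [-0.9 -1.   0.4] M [0.026 0.098 0.372] w 0.0128 q6 0.522
d [-0.0013  0.0016 -0.0047] [ 0.0072 -0.0005 -0.    ]
```

{"name": "apply_moves", "arguments": {
  "increments": [0,0,0,0,0,-0.05]
}}

```text
t: 9.7
eef_pos: [0.5957, -0.0982, 0.1547]
ee_rot: [-3.136, -0.005, -2.503]
force: [-0.3, -0.8, 1.0]
width: 0.013
```

```bash
python3 e.py .5945 -.0965 .150
```

```text
t 9.7 pos [ 0.5957 -0.0982  0.1547] rpy [-3.1363 -0.0052 -2.5026] F [-0.3 -0.8  1. ] M [0.076 0.166 0.382] w 0.013 q6 0.47
d [-0.0012  0.0017 -0.0047] [ 0.0074 -0.001  -0.    ]
```

{"name": "apply_moves", "arguments": {
  "increments": [0,0,0,0,0,-0.05]
}}

```text
t: 9.78
eef_pos: [0.5957, -0.0982, 0.1547]
ee_rot: [-3.136, -0.005, -2.555]
force: [-0.2, -0.1, 0.6]
width: 0.013
```

```bash
python3 e.py .5945 -.0965 .150
```

```text
t 9.78 pos [ 0.5957 -0.0982  0.1547] rpy [-3.1362 -0.0053 -2.5545] F [-0.2 -0.1  0.6] M [0.079 0.184 0.456] w 0.013 q6 0.418
d [-0.0012  0.0017 -0.0047] [ 0.0074 -0.0014 -0.    ]
```

```bash
cat > m.py <<'E'
from h import *
import sys
n=int(sys.argv[1]); M=[]
for i in range(n):
    s=arm.get_state(); M.append([s['moment'][2],s['ee_rot'][2]%(2*np.pi),s['qd'][5]])
    if i<n-1: optics.grab_frame('wrist')
M=np.array(M); print('t',round(s['t'],2),np.round(M[:,0],3),'mean',M[:,0].mean().round(3),'yaw',M[:,1].round(3),s['eef_pos'].round(4))
E
python3 m.py 6
```

```text
t 10.03 [0.456 0.393 0.125 0.13  0.12  0.081] mean 0.217 yaw [3.729 3.725 3.73  3.732 3.732 3.732] [ 0.5956 -0.0982  0.1547]
```

{"name": "apply_moves", "arguments": {
  "increments": [0,0,0,0,0,-0.05]
}}

```text
t: 10.12
eef_pos: [0.5955, -0.0983, 0.1547]
ee_rot: [-3.136, -0.005, -2.599]
force: [-0.5, -0.4, -0.7]
width: 0.0131
```

```bash
python3 m.py 5
```

```text
t 10.32 [0.467 0.406 0.233 0.233 0.218] mean 0.312 yaw [3.684 3.679 3.682 3.684 3.684] [ 0.5956 -0.0983  0.1547]
```

{"name": "apply_moves", "arguments": {
  "increments": [0,0,0,0,0,-0.05]
}}

```text
t: 10.4
eef_pos: [0.5955, -0.0983, 0.1547]
ee_rot: [-3.136, -0.006, -2.646]
force: [-0.6, -0.6, 0.6]
width: 0.013
```

```bash
python3 m.py 5
```

```text
t 10.6 [0.438 0.392 0.306 0.258 0.279] mean 0.334 yaw [3.637 3.631 3.635 3.636 3.636] [ 0.5955 -0.0983  0.1547]
```

{"name": "apply_moves", "arguments": {
  "increments": [0,0,0,0,0,-0.04,0,0,0,0,0,-0.04]
}}

```text
t: 10.77
eef_pos: [0.5954, -0.0984, 0.1547]
ee_rot: [-3.136, -0.006, -2.724]
force: [-1.7, -0.2, 0.6]
width: 0.0128
```

```bash
python3 m.py 2
```

```text
t 10.82 [0.432 0.48 ] mean 0.456 yaw [3.559 3.556] [ 0.5953 -0.0984  0.1547]
```

{"name": "apply_moves", "arguments": {
  "increments": [0,0,0,0,0,-0.04]
}}

```text
t: 10.9
eef_pos: [0.5953, -0.0984, 0.1547]
ee_rot: [-3.136, -0.006, -2.764]
force: [-0.9, -0.3, 1.6]
width: 0.0129
```

```bash
python3 m.py 2
```

```text
t 10.95 [0.473 0.455] mean 0.464 yaw [3.519 3.514] [ 0.5953 -0.0984  0.1547]
```

{"name": "apply_moves", "arguments": {
  "increments": [0,0,0,0,0,-0.04]
}}

```text
t: 11.03
eef_pos: [0.5952, -0.0985, 0.1547]
ee_rot: [-3.136, -0.006, -2.806]
force: [-1.4, -1.2, 0.0]
width: 0.013
```

```bash
python3 m.py 2
```

```text
t 11.08 [0.495 0.443] mean 0.469 yaw [3.477 3.473] [ 0.5952 -0.0985  0.1547]
```

{"name": "apply_moves", "arguments": {
  "increments": [0,0,0,0,0,-0.04]
}}

```text
t: 11.17
eef_pos: [0.5951, -0.0985, 0.1547]
ee_rot: [-3.136, -0.006, -2.847]
force: [-2.1, -1.7, 1.2]
width: 0.0128
```

```bash
python3 m.py 2
```

```text
t 11.22 [0.576 0.544] mean 0.56 yaw [3.436 3.431] [ 0.5951 -0.0985  0.1547]
```

{"name": "apply_moves", "arguments": {
  "increments": [0,0,0,0,0,-0.04]
}}

```text
t: 11.3
eef_pos: [0.595, -0.0985, 0.1547]
ee_rot: [-3.136, -0.007, -2.888]
force: [-2.0, -1.4, 1.3]
width: 0.0127
```

```bash
python3 m.py 2
```

```text
t 11.35 [0.521 0.495] mean 0.508 yaw [3.395 3.39 ] [ 0.595  -0.0985  0.1547]
```

{"name": "apply_moves", "arguments": {
  "increments": [0,0,0,0,0,-0.03]
}}

```text
t: 11.43
eef_pos: [0.595, -0.0985, 0.1547]
ee_rot: [-3.136, -0.007, -2.919]
force: [-1.1, -0.8, 0.4]
width: 0.013
```

```bash
python3 m.py 2
```

```text
t 11.48 [0.52  0.586] mean 0.553 yaw [3.364 3.36 ] [ 0.595  -0.0985  0.1547]
```

{"name": "apply_moves", "arguments": {
  "increments": [0,0,0,0,0,0,0,0,0,0,0,0,0,0,0,0,0,0,0,0,0,0,0,0,0,0,0,0,0,0,0,0,0,0,0,0],
  "hand": 0
}}

```text
t: 11.98
eef_pos: [0.5958, -0.0981, 0.1546]
ee_rot: [-3.137, -0.005, -2.915]
force: [1.4, 0.2, -0.2]
width: 0.0472
```

```bash
python3 e.py .5945 -.0965 .119
```

```text
t 11.98 pos [ 0.5958 -0.0981  0.1546] rpy [-3.1368 -0.0053 -2.9148] F [ 1.4  0.2 -0.2] M [ 0.052  0.089 -0.033] w 0.0472 q6 0.06
d [-0.0013  0.0016 -0.0356] [ 0.0058 -0.004  -0.    ]
```

{"name": "apply_moves", "arguments": {
  "increments": [-0.001,0.002,0,0.006,-0.004,0,0,0,0,0,0,0,0,0,0,0,0,0,0,0,0,0,0,0,0,0,-0.018,0,0,0,0,0,-0.015,0,0,0,0,0,0,0,0,0]
}}

```text
t: 12.57
eef_pos: [0.5957, -0.0957, 0.1221]
ee_rot: [3.141, 0.004, -2.914]
force: [-0.5, -0.1, -0.3]
width: 0.087
```

```bash
python3 e.py .5945 -.0965 .119
```

```text
t 12.57 pos [ 0.5957 -0.0957  0.1221] rpy [ 3.1413  0.0042 -2.914 ] F [-0.5 -0.1 -0.3] M [0.021 0.247 0.034] w 0.087 q6 0.064
d [-0.0012 -0.0008 -0.0031] [-0.0013  0.004  -0.    ]
```

{"name": "apply_moves", "arguments": {
  "increments": [-0.001,-0.001,-0.004,-0.001,0.004,0,0,0,0,0,0,0,0,0,0,0,0,0,0,0,0,0,0,0,0,0,0,0,0,0,0,0,0,0,0,0],
  "hand": 1,
  "force": 40
}}

```text
t: 13.07
eef_pos: [0.5947, -0.0972, 0.12]
ee_rot: [-3.141, -0.001, -2.914]
force: [-5.9, -1.8, 3.6]
width: 0.0531
```

```bash
python3 e.py .5945 -.0965 .119
```

```text
t 13.07 pos [ 0.5947 -0.0972  0.12  ] rpy [-3.1412e+00 -8.0000e-04 -2.9136e+00] F [-5.9 -1.8  3.6] M [-0.454  1.37   0.007] w 0.0531 q6 0.065
d [-0.0002  0.0007 -0.001 ] [ 0.0006 -0.0007 -0.    ]
```

{"name": "apply_moves", "arguments": {
  "increments": [0,0,0,0,0,-0.05,0,0,0,0,0,-0.05,0,0,0,0,0,-0.05]
}}

```text
t: 13.32
eef_pos: [0.5945, -0.0972, 0.12]
ee_rot: [-3.141, -0.001, -3.066]
force: [-0.2, -0.7, -3.5]
width: 0.0531
```

```bash
python3 m.py 2
```

```text
t 13.37 [0.463 0.117] mean 0.29 yaw [3.218 3.214] [ 0.5945 -0.0972  0.12  ]
```

{"name": "apply_moves", "arguments": {
  "increments": [0,0,0,0,0,-0.04,0,0,0,0,0,-0.04]
}}

```text
t: 13.53
eef_pos: [0.5945, -0.0972, 0.12]
ee_rot: [-3.141, -0.001, 3.135]
force: [-0.5, -0.0, -3.3]
width: 0.0533
```

```bash
python3 m.py 2
```

```text
t 13.58 [0.411 0.213] mean 0.312 yaw [3.135 3.132] [ 0.5944 -0.0972  0.12  ]
```

{"name": "apply_moves", "arguments": {
  "increments": [0,0,0,0,0,-0.04,0,0,0,0,0,-0.04]
}}

```text
t: 13.75
eef_pos: [0.5944, -0.0972, 0.12]
ee_rot: [-3.141, -0.001, 3.055]
force: [0.5, -0.3, -1.8]
width: 0.0532
```

```bash
python3 m.py 2
```

```text
t 13.8 [0.451 0.224] mean 0.337 yaw [3.055 3.053] [ 0.5944 -0.0972  0.12  ]
```

{"name": "apply_moves", "arguments": {
  "increments": [0,0,0,0,0,-0.04,0,0,0,0,0,-0.04]
}}

```text
t: 13.97
eef_pos: [0.5943, -0.0972, 0.12]
ee_rot: [-3.141, -0.001, 2.977]
force: [-0.9, -0.1, -3.0]
width: 0.0533
```

```bash
python3 m.py 2
```

```text
t 14.02 [0.449 0.206] mean 0.328 yaw [2.977 2.974] [ 0.5943 -0.0972  0.12  ]
```

{"name": "apply_moves", "arguments": {
  "increments": [0,0,0,0,0,-0.04,0,0,0,0,0,-0.04]
}}

```text
t: 14.18
eef_pos: [0.5943, -0.0972, 0.12]
ee_rot: [-3.141, -0.001, 2.899]
force: [0.5, -0.7, -2.8]
width: 0.0534
```

```bash
python3 m.py 1
```

```text
t 14.18 [0.463] mean 0.463 yaw [2.899] [ 0.5943 -0.0972  0.12  ]
```

{"name": "apply_moves", "arguments": {
  "increments": [0,0,0,0,0,-0.04,0,0,0,0,0,-0.04]
}}

```text
t: 14.35
eef_pos: [0.5942, -0.0972, 0.12]
ee_rot: [-3.14, -0.001, 2.822]
force: [-0.8, -1.2, -2.0]
width: 0.0531
```

```bash
python3 m.py 1
```

```text
t 14.35 [0.475] mean 0.475 yaw [2.822] [ 0.5942 -0.0972  0.12  ]
```

{"name": "apply_moves", "arguments": {
  "increments": [0,0,0,0,0,-0.05]
}}

```text
t: 14.43
eef_pos: [0.5942, -0.0972, 0.12]
ee_rot: [-3.14, -0.001, 2.774]
force: [0.9, -0.7, -3.0]
width: 0.0529
```

```bash
python3 m.py 1
```

```text
t 14.43 [0.495] mean 0.495 yaw [2.774] [ 0.5942 -0.0972  0.12  ]
```

{"name": "apply_moves", "arguments": {
  "increments": [0,0,0,0,0,-0.05]
}}

```text
t: 14.52
eef_pos: [0.5941, -0.0972, 0.12]
ee_rot: [-3.14, -0.001, 2.725]
force: [0.2, -0.6, -3.2]
width: 0.0534
```

```bash
python3 m.py 1
```

```text
t 14.52 [0.525] mean 0.525 yaw [2.725] [ 0.5941 -0.0972  0.12  ]
```

{"name": "apply_moves", "arguments": {
  "increments": [0,0,0,0,0,-0.04,0,0,0,0,0,-0.04]
}}

```text
t: 14.68
eef_pos: [0.5941, -0.0971, 0.12]
ee_rot: [-3.14, -0.001, 2.648]
force: [-0.5, -0.6, -2.2]
width: 0.0529
```

```bash
python3 m.py 1
```

```text
t 14.68 [0.634] mean 0.634 yaw [2.648] [ 0.5941 -0.0971  0.12  ]
```

{"name": "apply_moves", "arguments": {
  "increments": [0,0,0,0,0,-0.05]
}}

```text
t: 14.77
eef_pos: [0.5941, -0.0971, 0.12]
ee_rot: [-3.14, -0.001, 2.6]
force: [-0.5, -0.6, -3.3]
width: 0.0534
```

```bash
python3 m.py 1
```

```text
t 14.77 [0.607] mean 0.607 yaw [2.6] [ 0.5941 -0.0971  0.12  ]
```

{"name": "apply_moves", "arguments": {
  "increments": [0,0,0,0,0,-0.05]
}}

```text
t: 14.85
eef_pos: [0.594, -0.0971, 0.12]
ee_rot: [-3.14, -0.001, 2.551]
force: [0.4, -0.2, -2.9]
width: 0.0532
```

```bash
python3 m.py 1
```

```text
t 14.85 [0.613] mean 0.613 yaw [2.551] [ 0.594  -0.0971  0.12  ]
```

{"name": "apply_moves", "arguments": {
  "increments": [0,0,0,0,0,0,0,0,0,0,0,0,0,0,0,0,0,0,0,0,0,0,0,0,0,0,0,0,0,0,0,0,0.02,0,0,0,0,0,0.035,0,0,0,0,0,0.035,0,0,0,0,0,0.03,0,0,0,0,0,0,0,0,0,0,0,0,0,0,0],
  "hand": 0
}}

```text
t: 15.77
eef_pos: [0.5924, -0.0974, 0.2454]
ee_rot: [-3.139, -0.002, 2.565]
force: [-1.3, -0.1, -1.3]
width: 0.0878
```

```bash
python3 e.py .5945 -.0965 .25; python3 b.py w4.png; sed -i 's/((.0,(255,128,0)),(.1,(0,0,255)))/((1.79,(0,0,255)),)/' f.py; python3 f.py pics/w4.png
```

```text
t 15.77 pos [ 0.5924 -0.0974  0.2454] rpy [-3.1389e+00 -2.3000e-03  2.5651e+00] F [-1.3 -0.1 -1.3] M [0.065 0.117 0.03 ] w 0.0878 q6 -0.739
d [0.0021 0.0009 0.0046] [ 0.001  -0.0034 -0.    ]
15.7667 [ 0.59242916 -0.09744205  0.24538635] [-3.13890414e+00 -2.34687587e-03  2.56505192e+00] [ 1.62402073e-01  2.34009970e-01 -1.45286729e-01  4.37165038e-04
 -1.19504516e+00 -7.39100798e-01] [-1.26009377 -0.14153021 -1.27762273] [0.06526398 0.11725298 0.02995236]
ring_grip [(array([320.9, 202. ]), 0.97)]
screw_grip [(array([322.2, 213.2]), 0.94)]
cam pos [ 0.55067996 -0.16250362  0.39272227]
[320.49459887 214.44077931]
```

View pics/ov2.png

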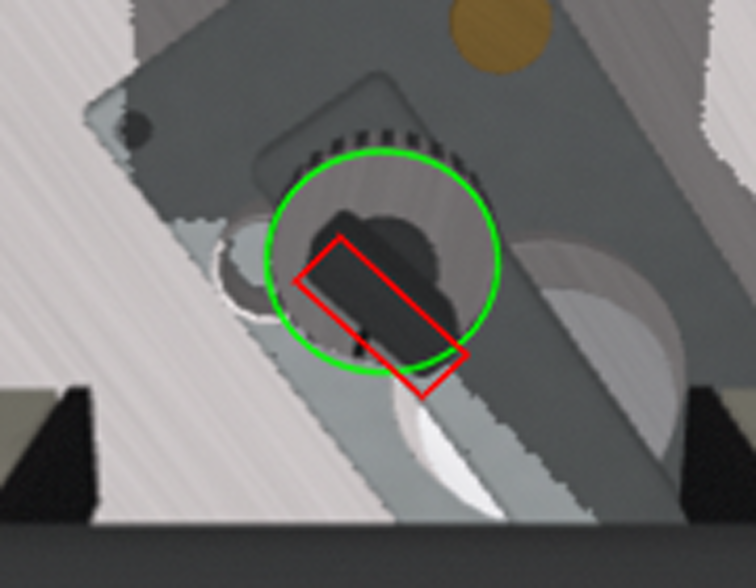

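```bash
python3 -c "
from station import arm
print(arm.job_done()); s=arm.get_state(); print(s['t'],s['force'])"
```

```text
the job is handed in; nothing more can be done
None
the job is handed in; nothing more can be done
```

I slackened the lock ring, wound the stop screw down until its foot bore on the rest pad, did the ring up hand-tight again and handed the job in. It took about 16 s of the 62 s. No verdict was reported, and the forces below are my estimates from wrist torque, not direct measurements.

- **Slackening:** I turned the ring 1.56 rad anticlockwise. The turning torque was only its drag, about 0.45 N m.
- **Foot on the pad:** I wound the screw 1.40 rad down. The torque rose from about 0.40 N m running free to about 0.54 N m. That puts contact at about 1.04 rad and the foot force at roughly 27 N, give or take 6 (12 to 36 N wanted).
- **Locking:** I turned the ring 0.82 rad clockwise, which left it 0.74 rad short of its old angle. The torque rose from 0.44 to about 0.62 N m, which means roughly 25 N of clamp. Working from the ring's angle instead gives about 31 N. The two differ, but both are within the 12 to 45 N wanted.

The last wrist picture showed the gripper open and clear above the press. The knob was at the angle I left it (about 1.79 rad), the ring's mark was where expected, and the cutter and brass weight seemed in place. I did not check the tarts or spatula again, but the arm worked only at the press.

- **Torque noise:** single readings scattered by about 0.03 N m, so the foot force is the least certain value.
- **First ring grasp:** it was off centre, with about 20 N sideways, so I opened, recentred and gripped again. Nothing had been turned before that.

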